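# Set out the enamel jars on the bench rack in their order

### The arm

A 6-joint arm with a two-finger parallel gripper is mounted at the origin on the work surface. World frame = base frame: x ahead of the robot, y to its left, z up, the work surface at z = 0. Lengths are in m, angles in rad, forces in N, time in s.
With the tool pointing down it reaches from about 0.325 to 0.9 m from the base axis. Payload 3.5 kg.
Tool frame: the origin (TCP) lies at the very end of the fingers, on their centre line; the grasp point (between the pads) lies 19 mm behind it; x points along the fingers, z is the direction in which the jaws open and shut, and the axes are right-handed (so a half turn about x gives the same grasp; the last joint's range is limited). The gripper opens to 85 mm and grips with 20 to 120 N. Pads are 22 mm wide; open, the fingers measure 114 mm over their backs; the gripper's body (76 mm by 85 mm) begins 54 mm behind the grasp point. The pads swing forward as they close: fully open they stand 13 mm farther back than shut.
Start: joints at [-1.256, 0.276, -0.026, 1.268, 0, 1.467], TCP at [0.254, -0.571, 0.231] pointing down, gripper open.
Joint ranges: [-3.12, 3.12], [-0.85, 1.88], [-1.08, 1.24], [-1.95, 2.15], [-1.57, 1.53], [-3.14, 3.14]. Speed limits (rad/s): [2.57, 2.57, 3.14, 3.14, 3.14, 3.14].

### API

Orientations are given as a unit quaternion [x, y, z, w].
In Python, from rig import monitor, snapshot, get_calibration, arm, cut_out, tip_of gives the robot as it stands.
- The arm moves only by the tool play_rows, never from a script. Its argument "deltas" is one flat list of numbers, 6 for each row, row after row: the shift along the world's x, y, z in mm, then the turn, a rotation vector about the world's x, y, z in degrees. In form: [x, y, z, rx, ry, rz, x, y, z, rx, ry, rz, ...]. A call has 1 to 5 rows; each row is the pose to reach, as a shift and turn from the pose commanded when the call began; what a row does not reach only later rows make up. A row lasts 1/10 s, in which the tool goes at most 50 mm and 8.59 degrees, less where a joint would pass 70% of its speed; a pose out of reach is approached as far as the arm can. A call with a gripper value outside its range is refused whole. "gripper" is the finger opening in mm, from 0 to 85.4, set as the call begins (left out, the last holds). The fingers move at their own pace and stop on an object; "grip_force" is the grip in N (left out, the last holds). Time passes only in rows, so rows that repeat a pose let the fingers close. It gives the time, the measured TCP pose, the force and the opening at its end, in the units of the state.
- monitor.read_state(): the state, without advancing time (a new reading comes with each control period).
- snapshot(name): name is "scene" or "top"; returns (picture, depth): 480x640x3 uint8, red, green, blue; 480x640 float32, m along the optical axis (not along the pixel's ray), 0 where there is no reading.
- get_calibration(name): a dict with "fx", "fy", "cx", "cy" (pixels), "rvec" (rotation vector, rad) and "tvec" (3), from world to camera coordinates, as OpenCV has them. Camera axes: x right, y down, z forward; pixel columns grow to the right and rows downward; lengths in m; the calibration is good to about 2 mm. A picture is of the moment at which its call begins. get_calibration takes no time and is no camera call.
- arm.finish_job(): hands the job in, once; it reports no verdict.
Trained networks look in the newest picture that a camera, given by its name, has taken for a name from the list of things; names that differ only in an ending like _2 or _b are one class to them, and where a whole thing is asked for, a point or a joint stands for the part that bears it (a point fixed in the world has none). Each returns a list of dicts, best first, with "score" (0 to 1); they miss things now and then, are a little off and sometimes report something else, mostly with a low value. They report only what shows in the picture. A call takes as long as a camera call. They do not tell look-alikes from the thing itself.
- cut_out(camera, target): "region" (480x640 bool, what is visible of it) and "point" ([column, row] as shares, 0 to 1, of the picture: columns of its width, rows of its height, amid what is visible of it).
- tip_of(camera, target): "point" ([column, row] as shares, 0 to 1, of the picture: columns of its width, rows of its height: a listed point, or the origin of a listed thing).
The state is a dict: "time_s": time; "joint_pos": joint angles; "dq": joint speeds; "joint_efforts": joint torques, N m; "position": TCP position; "ee_rot": TCP orientation; "wrist_force": force on the tool from outside, world axes, zero at the start; "moment": the same for the moment, N m; "gripper_width": finger opening in m.
Only numpy, scipy, OpenCV 4.12 (cv2) and the standard library are available. Lean on these libraries where they do the work, as an engineer would, in place of code of your own. Each camera call takes 0.05 s, during which the arm holds its last target.

### The job

Set up the enamelling place: carry the four enamel jars with red, yellow, green and blue lids, one after another, from the dark storage rack to the four empty cells of the light bench rack, in the same left-to-right order (seen from the robot) as they stand in the storage rack, where the sample tiles keep showing that order. Each jar ends released and upright on the floor of its own cell; never tip a jar over or let it drop.

Things in the scene. Friction and masses are not known exactly. Their poses are not given: they have to be found in the camera images.
- jar_red: Closed glass jar of red enamel with a red screw lid, upright and free to be lifted, 64 mm tall, about 0.12 kg. Round: glass 40 mm across up to 40 mm, lid 42 mm across from 48 to 64 mm above the underside (grip it there). Origin at the centre of the underside, z up along the axis. It starts in one of the four tile-marked cells of the storage rack.
- jar_yellow: Closed glass jar of yellow enamel with a yellow screw lid, upright and free to be lifted, 64 mm tall, about 0.12 kg. Round: glass 40 mm across up to 40 mm, lid 42 mm across from 48 to 64 mm above the underside (grip it there). Origin at the centre of the underside, z up along the axis. It starts in one of the four tile-marked cells of the storage rack.
- jar_green: Closed glass jar of green enamel with a green screw lid, upright and free to be lifted, 64 mm tall, about 0.12 kg. Round: glass 40 mm across up to 40 mm, lid 42 mm across from 48 to 64 mm above the underside (grip it there). Origin at the centre of the underside, z up along the axis. It starts in one of the four tile-marked cells of the storage rack.
- jar_blue: Closed glass jar of blue enamel with a blue screw lid, upright and free to be lifted, 64 mm tall, about 0.12 kg. Round: glass 40 mm across up to 40 mm, lid 42 mm across from 48 to 64 mm above the underside (grip it there). Origin at the centre of the underside, z up along the axis. It starts in one of the four tile-marked cells of the storage rack.
- tile_red: Fixed, flat sample tile, 30 x 30 x 4 mm, copper with red enamel on top, on the ledge of the storage rack straight in front (rack -x, 52 mm from the cell's centre) of the cell where the red jar starts. It stays there. Origin at the centre of its underside, x and y axes parallel to the rack's.
- tile_yellow: Fixed, flat sample tile, 30 x 30 x 4 mm, copper with yellow enamel on top, on the ledge of the storage rack straight in front (rack -x, 52 mm from the cell's centre) of the cell where the yellow jar starts. It stays there. Origin at the centre of its underside, x and y axes parallel to the rack's.
- tile_green: Fixed, flat sample tile, 30 x 30 x 4 mm, copper with green enamel on top, on the ledge of the storage rack straight in front (rack -x, 52 mm from the cell's centre) of the cell where the green jar starts. It stays there. Origin at the centre of its underside, x and y axes parallel to the rack's.
- tile_blue: Fixed, flat sample tile, 30 x 30 x 4 mm, copper with blue enamel on top, on the ledge of the storage rack straight in front (rack -x, 52 mm from the cell's centre) of the cell where the blue jar starts. It stays there. Origin at the centre of its underside, x and y axes parallel to the rack's.
- storage_rack: Fixed low dark wooden rack, tile ledge towards the robot. Row of cells 58 x 58 mm inside, 62 mm apart, floor 6 mm and walls 18 mm (end cheeks 28) above the bench. Origin on the bench under mid-row; y along the row to the robot's left, x away from it, yaw up to 0.22 rad. Jar cells at x 0, y 93, 31, -31, -93 mm; a fifth at y 155 holds an amber bottle, 56 mm tall, no part of the job.
- bench_rack: Fixed low light wooden rack, no ledge, nearer or farther than the other. Cells 58 x 58 mm inside, 62 mm apart, floor 6 mm and walls 18 mm (end cheeks 28) above the bench. Origin on the bench under mid-row; y along the row to the robot's left, x away from it, yaw up to 0.22 rad. Empty cells at x 0, y 93, 31, -31, -93 mm; a fifth at y -155 holds a fixed white water pot, 46 mm tall.
Not all that is in view belongs to the job. There is more than one size of the jar_red; the one meant has the size given above. Leave any pink look-alike of the jar_yellow alone.

How it is judged:
At the end, for the whole second after the job is handed in: Each jar stands upright (within 0.1 rad), released and at rest on the floor of a bench-rack cell (underside within 4 mm of the floor, axis within 12 mm of the cell's centre in rack x and y), in the cell with the same place from left to right as the one its sample tile marks in the storage rack (((y of tile_red in the frame of storage_rack between 0.078 and 0.108 m and y of jar_red in the frame of bench_rack between 0.081 and 0.105 m) or (y of tile_red in the frame of storage_rack between 0.016 and 0.046 m and y of jar_red in the frame of bench_rack between 0.019 and 0.043 m) or (y of tile_red in the frame of storage_rack between -0.046 and -0.016 m and y of jar_red in the frame of bench_rack between -0.043 and -0.019 m) or (y of tile_red in the frame of storage_rack between -0.108 and -0.078 m and y of jar_red in the frame of bench_rack between -0.105 and -0.081 m)) and x of jar_red in the frame of bench_rack between -0.012 and 0.012 m and z of jar_red in the frame of bench_rack between 0.002 and 0.01 m and angle between each of jar_red, jar_yellow, jar_green, jar_blue's own z axis and vertical below 0.1 rad and linear speed of each of jar_red, jar_yellow, jar_green, jar_blue below 0.02 m/s and angular speed of each of jar_red, jar_yellow, jar_green, jar_blue below 0.2 rad/s and ((y of tile_yellow in the frame of storage_rack between 0.078 and 0.108 m and y of jar_yellow in the frame of bench_rack between 0.081 and 0.105 m) or (y of tile_yellow in the frame of storage_rack between 0.016 and 0.046 m and y of jar_yellow in the frame of bench_rack between 0.019 and 0.043 m) or (y of tile_yellow in the frame of storage_rack between -0.046 and -0.016 m and y of jar_yellow in the frame of bench_rack between -0.043 and -0.019 m) or (y of tile_yellow in the frame of storage_rack between -0.108 and -0.078 m and y of jar_yellow in the frame of bench_rack between -0.105 and -0.081 m)) and x of jar_yellow in the frame of bench_rack between -0.012 and 0.012 m and z of jar_yellow in the frame of bench_rack between 0.002 and 0.01 m and ((y of tile_green in the frame of storage_rack between 0.078 and 0.108 m and y of jar_green in the frame of bench_rack between 0.081 and 0.105 m) or (y of tile_green in the frame of storage_rack between 0.016 and 0.046 m and y of jar_green in the frame of bench_rack between 0.019 and 0.043 m) or (y of tile_green in the frame of storage_rack between -0.046 and -0.016 m and y of jar_green in the frame of bench_rack between -0.043 and -0.019 m) or (y of tile_green in the frame of storage_rack between -0.108 and -0.078 m and y of jar_green in the frame of bench_rack between -0.105 and -0.081 m)) and x of jar_green in the frame of bench_rack between -0.012 and 0.012 m and z of jar_green in the frame of bench_rack between 0.002 and 0.01 m and ((y of tile_blue in the frame of storage_rack between 0.078 and 0.108 m and y of jar_blue in the frame of bench_rack between 0.081 and 0.105 m) or (y of tile_blue in the frame of storage_rack between 0.016 and 0.046 m and y of jar_blue in the frame of bench_rack between 0.019 and 0.043 m) or (y of tile_blue in the frame of storage_rack between -0.046 and -0.016 m and y of jar_blue in the frame of bench_rack between -0.043 and -0.019 m) or (y of tile_blue in the frame of storage_rack between -0.108 and -0.078 m and y of jar_blue in the frame of bench_rack between -0.105 and -0.081 m)) and x of jar_blue in the frame of bench_rack between -0.012 and 0.012 m and z of jar_blue in the frame of bench_rack between 0.002 and 0.01 m); the robot touches nothing.
It fails at once if a jar is tipped by more than 0.5 rad (angle between any of jar_red, jar_yellow, jar_green, jar_blue's own z axis and vertical above 0.5 rad).
It fails at once if a jar is let fall or flung (faster than 0.6 m/s while the fingers do not hold it) ((linear speed of jar_red above 0.6 m/s and contact force between the fingers and jar_red below 0.05 N) or (linear speed of jar_yellow above 0.6 m/s and contact force between the fingers and jar_yellow below 0.05 N) or (linear speed of jar_green above 0.6 m/s and contact force between the fingers and jar_green below 0.05 N) or (linear speed of jar_blue above 0.6 m/s and contact force between the fingers and jar_blue below 0.05 N)).
It also fails if it takes over 88 s, if anything falls off the work surface, if the arm or the gripper's body presses on something with over 40 N, if the wrist force passes 120 N, or if a joint passes its speed limit or range.

## Working session

There is one attempt and no reset: what is moved stays moved. The work goes in short steps, Python scripts to look and compute and a tool call to move; the robot and the scene stay as the last step left them, time stands still between calls to the robot, and variables do not carry over. Pictures are saved under pics/ and viewed, and the job is handed in when it is done.

Besides the shell and the picture viewer there is one more tool, called by a JSON object that holds its "fn" and its "kwargs", one argument or row to a line. play_rows: Moves the arm, as the interface text tells. Its arguments: {"type":"object","properties":{"deltas":{"type":"array"},"gripper":{"type":"number"},"grip_force":{"type":"number"}},"required":["deltas"]}

```bash
mkdir -p pics
python3 - <<'E'
from rig import monitor, snapshot, get_calibration
import cv2,numpy as np
print(monitor.read_state())
for n in("scene","top"):
    p,d=snapshot(n); cv2.imwrite(f"pics/{n}0.png",p[:,:,::-1]); np.save(f"{n}_d.npy",d); np.save(f"{n}_p.npy",p); print(n,get_calibration(n))
E
```

```text
{'time_s': 0.0, 'joint_pos': array([-1.25639454e+00,  2.77111189e-01, -2.79102018e-02,  1.26799804e+00,
        1.92909251e-06,  1.46740051e+00]), 'dq': array([-0.00064224, -0.00023172,  0.00013659,  0.0005988 , -0.00056161,
       -0.00166886]), 'joint_efforts': array([-1.56167571e-03, -4.45509088e+01,  2.95202923e+01,  1.64189120e-02,
       -7.69600933e-05, -6.69697130e-06]), 'position': array([ 0.25334063, -0.57048682,  0.23015943]), 'ee_rot': array([ 0.38593301,  0.59343174, -0.38494363,  0.59221017]), 'wrist_force': array([ 0.45454743,  0.03756612, -0.26023579]), 'moment': array([-0.01175504,  0.00807741, -0.02423577]), 'gripper_width': 0.0853370931837794}
scene {'fx': 535.3387936441422, 'fy': 535.3387936441422, 'cx': 313.2481049964097, 'cy': 238.4533350960883, 'rvec': array([ 0.79606249,  2.76919749, -0.76978239]), 'tvec': array([ 0.48725806, -0.26291958,  1.02311478])}
top {'fx': 522.90626661209, 'fy': 522.90626661209, 'cx': 323.6624977626248, 'cy': 235.0323297641658, 'rvec': array([ 2.16294001, -2.19382861,  0.12900382]), 'tvec': array([0.02416881, 0.57955744, 0.73278994])}
```

View pics/scene0.png

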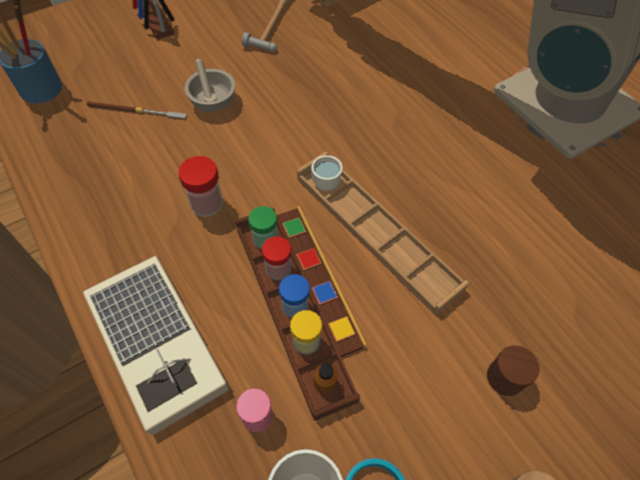

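View pics/top0.png

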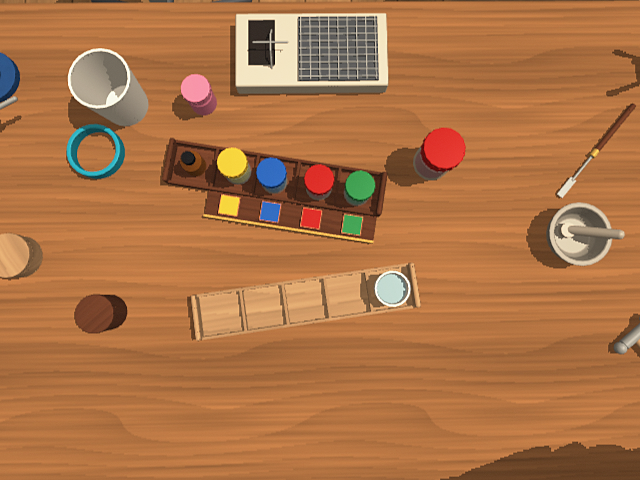

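```bash
cat > h.py <<'E'
import numpy as np,cv2
from rig import get_calibration
def world(n,d):
    c=get_calibration(n);R,_=cv2.Rodrigues(c["rvec"])
    v,u=np.mgrid[:480,:640]
    P=np.stack([(u-c["cx"])/c["fx"]*d,(v-c["cy"])/c["fy"]*d,d],-1)
    W=(P-c["tvec"])@R
    W[d==0]=np.nan
    return W
def lids(n,p,d,zmin=.058,zmax=.085):
    W=world(n,d);hsv=cv2.cvtColor(p,cv2.COLOR_RGB2HSV);H=hsv[...,0].astype(int);out={}
    for k,f in dict(red=(H<8)|(H>172),yellow=(H>20)&(H<32),green=(H>45)&(H<85),blue=(H>98)&(H<125)).items():
        m=f&(hsv[...,1]>130)&(hsv[...,2]>40)&(W[...,2]>zmin)&(W[...,2]<zmax)
        nl,l,s,c=cv2.connectedComponentsWithStats(m.astype(np.uint8))
        for i in range(1,nl):
            if s[i,4]>150:
                q=W[l==i];zt=np.median(q[:,2][q[:,2]>np.percentile(q[:,2],40)])
                t=q[q[:,2]>zt-.005][:,:2].astype(np.float32)
                (x,y),r=cv2.minEnclosingCircle(t)
                out.setdefault(k,[]).append((np.round([x,y,zt,r],4),np.round(t.mean(0),4)))
    return out
E
python3 - <<'E'
from h import *
for n in("scene","top"):
    p=np.load(n+"_p.npy");d=np.load(n+"_d.npy");W=world(n,d)
    for k,v in lids(n,p,d).items(): print(n,k,v)
    hsv=cv2.cvtColor(p,cv2.COLOR_RGB2HSV)
    z=W[...,2]; print("table z",np.nanmedian(z[(np.abs(W[...,0]-.4)<.03)]))
    # elevated map for bench rack
    print(np.round(W[300,200:420:20],3) if n=="top" else "")
    m=np.nan_to_num(z)*2500
    cv2.imwrite(f"pics/h_{n}.png",np.clip(m,0,255).astype(np.uint8))
    # tiles
    for k,f in dict(red=(hsv[...,0]<8)|(hsv[...,0]>172),yellow=(hsv[...,0]>20)&(hsv[...,0]<32),green=(hsv[...,0]>45)&(hsv[...,0]<85),blue=(hsv[...,0]>98)&(hsv[...,0]<125)).items():
        mm=f&(hsv[...,1]>140)&(hsv[...,2]>60)&(z>.005)&(z<.035)
        nl,l,s,c=cv2.connectedComponentsWithStats(mm.astype(np.uint8))
        for i in range(1,nl):
            if s[i,4]>150: 
                q=W[l==i];print(n,"tile",k,s[i,4],np.round(np.nanmedian(q,0),4))
E
```

```text
scene red [(array([ 0.6947, -0.1402,  0.0809,  0.028 ]), array([ 0.6977, -0.1264], dtype=float32)), (array([0.6549, 0.0238, 0.0693, 0.0214]), array([0.6554, 0.0247], dtype=float32))]
scene yellow [(array([0.6801, 0.1453, 0.0695, 0.0213]), array([0.6805, 0.146 ], dtype=float32))]
scene green [(array([ 0.6455, -0.0329,  0.0692,  0.0212]), array([ 0.6464, -0.0319], dtype=float32))]
scene blue [(array([0.6655, 0.0905, 0.0695, 0.0214]), array([0.6658, 0.0915], dtype=float32))]
table z -0.0012399924866998498

scene tile red 310 [0.6066 0.0347 0.0126]
scene tile yellow 314 [0.6278 0.1576 0.0128]
scene tile green 172 [ 0.5965 -0.0255  0.0126]
scene tile blue 247 [0.6174 0.0964 0.0128]
top red [(array([0.6543, 0.0227, 0.0694, 0.0212]), array([0.654 , 0.0226], dtype=float32))]
top yellow [(array([0.6796, 0.1438, 0.0694, 0.0212]), array([0.6793, 0.1436], dtype=float32))]
top green [(array([ 0.645 , -0.0344,  0.0694,  0.0212]), array([ 0.6446, -0.0344], dtype=float32))]
top blue [(array([0.6649, 0.0895, 0.0694, 0.0217]), array([0.6644, 0.0892], dtype=float32))]
table z -0.001017367285674092
[[ 0.488  0.2    0.003]
 [ 0.488  0.17   0.008]
 [ 0.487  0.139  0.015]
 [ 0.487  0.111  0.004]
 [ 0.486  0.082  0.005]
 [ 0.486  0.052  0.006]
 [ 0.485  0.022  0.005]
 [ 0.485 -0.007  0.004]
 [ 0.485 -0.037  0.005]
 [ 0.485 -0.062  0.043]
 [ 0.484 -0.091  0.037]]
top tile red 355 [0.6074 0.0343 0.0127]
top tile yellow 311 [0.6285 0.1572 0.0127]
top tile green 271 [ 0.5973 -0.0268  0.0127]
top tile blue 624 [0.83   0.4934 0.0125]
top tile blue 289 [0.6183 0.0952 0.0126]
```

View pics/h_top.png

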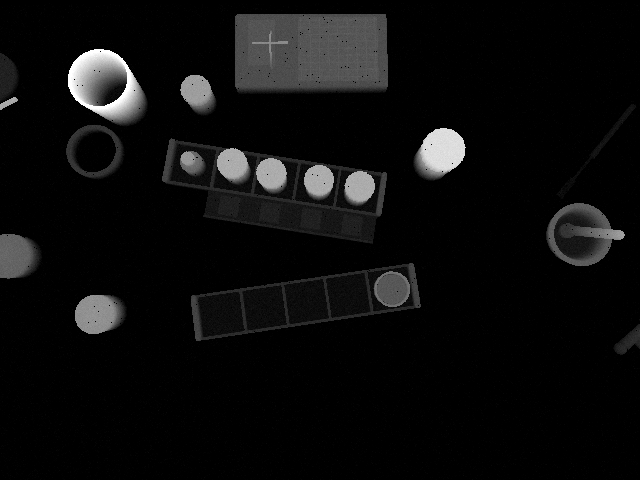

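Run:
```python
from h import *
for n in("scene","top"):
    p=np.load(n+"_p.npy");d=np.load(n+"_d.npy");W=world(n,d);z=W[...,2]
    # bench rack
    m=(z>.013)&(z<.034)&(W[...,0]>.40)&(W[...,0]<.56)&(W[...,1]>-.15)&(W[...,1]<.24)
    m=m.astype(np.uint8)
    nl,l,s,c=cv2.connectedComponentsWithStats(m,connectivity=8)
    i=1+np.argmax(s[1:,4]); q=W[l==i][:,:2].astype(np.float32)
    r=cv2.minAreaRect(q*1000);print(n,s[i],r)
    b=cv2.boxPoints(r)
    e=[b[1]-b[0],b[2]-b[1]];L=max(e,key=np.linalg.norm);L=L/np.linalg.norm(L); L=L if L[1]>0 else -L
    X=np.array([L[1],-L[0]]);yaw=np.degrees(np.arctan2(X[1],X[0]))
    O=np.array(r[0])+31*L; print("yaw",yaw,"O",O)
    for y in(93,31,-31,-93): print(y,np.round(O+y*L,1))
    # floors: centroid of floor pixels per cell
    ql=(W[...,:2]*1000-O)
    a=ql@X;bb=ql@L
    for y in(93,31,-31,-93):
        mm=(abs(a)<34)&(abs(bb-y)<34)&(z>.001)&(z<.009)
        ww=ql[mm];
        print(" floor ext x",np.percentile(a[mm],[1,99]).round(1),"y-",(np.percentile(bb[mm],[1,99])-y).round(1),np.median(z[mm]))
```

```text
scene [ 297  152  172  160 2053] ((483.915283203125, 44.18544006347656), (69.1968994140625, 328.1871337890625), 7.515251159667969)
yaw 7.515254 O [479.86078835  74.91915512]
93 [467.7 167.1]
31 [475.8 105.7]
-31 [483.9  44.2]
-93 [492.  -17.3]
 floor ext x [-30.   33.6] y- [-30.1  27.9] 0.004940880087705978
 floor ext x [-29.7  33.6] y- [-30.3  33.4] 0.004874038087936912
 floor ext x [-29.6  33.7] y- [-30.5  33.5] 0.0049069498036466664
 floor ext x [-29.2  33.7] y- [-30.4  33.3] 0.004892412249156835
top [ 191  263  230   78 2322] ((484.2283935546875, 43.894622802734375), (66.13992309570312, 329.18017578125), 7.558131694793701)
yaw 7.5581307 O [480.15090132  74.62529182]
93 [467.9 166.8]
31 [476.1 105.4]
-31 [484.2  43.9]
-93 [492.4 -17.6]
 floor ext x [-28.6  28.5] y- [-33.5  31.6] 0.005066157036234991
 floor ext x [-28.6  28.6] y- [-28.9  28.3] 0.00495106346112099
 floor ext x [-28.6  28.5] y- [-29.3  33.3] 0.004921147848270757
 floor ext x [-28.7  28.6] y- [-29.5  33.5] 0.004926960353325534
```

Run:
```python
from rig import monitor
from scipy.spatial.transform import Rotation as R
import numpy as np
M=R.from_quat(monitor.read_state()["ee_rot"]).as_matrix();print(M.round(3)); print(np.degrees(np.arctan2(M[1,2],M[0,2])))
```

```text
[[-0.001  0.914  0.406]
 [ 0.002  0.406 -0.914]
 [-1.     0.    -0.002]]
-66.06448231506619
```

{"fn": "play_rows", "kwargs": {
  "deltas": [21, 36, 0, 0, 0, 7, 42, 72, 0, 0, 0, 14, 63, 108, 0, 0, 0, 21, 84, 144, 0, 0, 0, 28, 105, 180, 0, 0, 0, 35],
  "gripper": 85,
  "grip_force": 30
}}

```text
time_s: 0.6
position: [0.3589, -0.3894, 0.2308]
ee_rot: [0.188, 0.682, -0.188, 0.682]
wrist_force: [0.7, 0.2, 0.0]
gripper_width: 0.0851
```

{"fn": "play_rows", "kwargs": {
  "deltas": [21, 36, 0, 0, 0, 7, 42, 72, 0, 0, 0, 14, 63, 108, 0, 0, 0, 21, 84, 144, 0, 0, 0, 27, 105, 180, 0, 0, 0, 27]
}}

```text
time_s: 1.1
position: [0.4639, -0.2095, 0.231]
ee_rot: [0.025, 0.707, -0.024, 0.707]
wrist_force: [0.5, -0.4, -0.3]
gripper_width: 0.0847
```

{"fn": "play_rows", "kwargs": {
  "deltas": [21, 36, 0, 0, 0, 0, 42, 72, 0, 0, 0, 0, 63, 108, 0, 0, 0, 0, 84, 144, 0, 0, 0, 0, 105, 180, 0, 0, 0, 0]
}}

```text
time_s: 1.6
position: [0.5688, -0.0295, 0.2308]
ee_rot: [0.025, 0.707, -0.025, 0.706]
wrist_force: [1.6, -0.6, 0.7]
gripper_width: 0.0852
```

{"fn": "play_rows", "kwargs": {
  "deltas": [24, 36, 0, 0, 0, 0, 48, 72, -15, 0, 0, 0, 72, 108, -40, 0, 0, 0, 100, 144, -80, 0, 0, 0, 112, 176, -100, 0, 0, 0]
}}

```text
time_s: 2.1
position: [0.6812, 0.1456, 0.1291]
ee_rot: [0.025, 0.707, -0.026, 0.706]
wrist_force: [0.5, -0.4, 0.3]
gripper_width: 0.0852
```

{"fn": "play_rows", "kwargs": {
  "deltas": [-1, 0, -25, 0, 0, 0, -1, 0, -50, 0, 0, 0, -1, 0, -70, 0, 0, 0, -1, 0, -84, 0, 0, 0, -1, 0, -91, 0, 0, 0]
}}

```text
time_s: 2.6
position: [0.6782, 0.1445, 0.0382]
ee_rot: [0.025, 0.708, -0.025, 0.706]
wrist_force: [-0.6, 0.9, -0.1]
gripper_width: 0.0853
```

{"fn": "play_rows", "kwargs": {
  "deltas": [0, 0, 0, 0, 0, 0, 0, 0, 0, 0, 0, 0, 0, 0, 0, 0, 0, 0, 0, 0, 0, 0, 0, 0, 0, 0, 0, 0, 0, 0],
  "gripper": 30
}}

```text
time_s: 3.1
position: [0.6807, 0.1449, 0.042]
ee_rot: [0.025, 0.706, -0.025, 0.708]
wrist_force: [-0.5, 1.3, 4.5]
gripper_width: 0.0411
```

{"fn": "play_rows", "kwargs": {
  "deltas": [0, 0, 2, 0, 0, 0, 0, 0, 2, 0, 0, 0]
}}

```text
time_s: 3.3
position: [0.6794, 0.1447, 0.0423]
ee_rot: [0.025, 0.707, -0.025, 0.707]
wrist_force: [-0.3, 0.3, -1.1]
gripper_width: 0.041
```

```bash
cat > look.py <<'E'
import sys
from h import *
from rig import snapshot,monitor
t=sys.argv[1]
for n in("scene","top"):
    p,d=snapshot(n)
    np.save(f"{n}_p1.npy",p);np.save(f"{n}_d1.npy",d)
    if n=="scene": cv2.imwrite(f"pics/{n}{t}.png",cv2.resize(p[100:420,150:500],None,fx=1.7,fy=1.7)[:,:,::-1])
    else: cv2.imwrite(f"pics/{n}{t}.png",p[:,:,::-1])
    for k,v in lids(n,p,d,.04,.19).items(): print(n,k,[(list(map(float,a)),) for a,b in v])
s=monitor.read_state();print(s["time_s"],s["position"],s["gripper_width"],s["wrist_force"])
E
python3 look.py 1
```

```text
scene red [([0.6912, -0.1488, 0.0886, 0.0307],)]
scene yellow [([0.68, 0.1633, 0.0705, 0.0249],)]
top red [([0.6912, -0.1493, 0.0889, 0.0302],), ([0.6544, 0.0224, 0.0694, 0.0216],)]
top yellow [([0.6712, 0.1234, 0.07, 0.0191],)]
top green [([0.6451, -0.0345, 0.0694, 0.0212],)]
top blue [([0.6651, 0.0896, 0.0694, 0.0214],)]
3.4 [0.67935221 0.14473561 0.04214538] 0.0410768135549106 [-1.00947847 -0.3022171   0.4662768 ]
```

View pics/scene1.png

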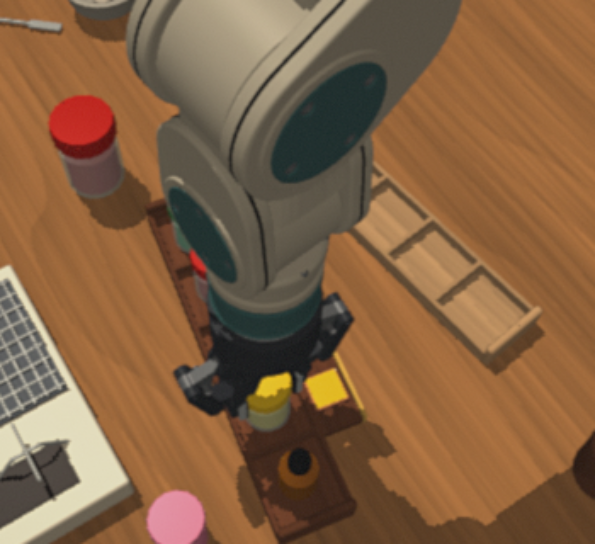

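{"fn": "play_rows", "kwargs": {
  "deltas": [0, 0, 6, 0, 0, 0, 0, 0, 18, 0, 0, 0, 0, 0, 33, 0, 0, 0, 0, 0, 48, 0, 0, 0, -6, 0, 58, 0, 0, 0],
  "grip_force": 40
}}

```text
time_s: 3.9
position: [0.6756, 0.1449, 0.1034]
ee_rot: [0.025, 0.705, -0.025, 0.708]
wrist_force: [-0.6, 0.6, -0.7]
gripper_width: 0.0408
```

{"fn": "play_rows", "kwargs": {
  "deltas": [-14, 1, 0, 0, 0, 0, -34, 3, 0, 0, 0, 0, -58, 6, 0, 0, 0, 0, -82, 9, 0, 0, 0, 0, -106, 11, 0, 0, 0, 0]
}}

```text
time_s: 4.4
position: [0.5665, 0.1559, 0.1013]
ee_rot: [0.025, 0.706, -0.025, 0.707]
wrist_force: [0.8, 0.5, -1.0]
gripper_width: 0.0407
```

{"fn": "play_rows", "kwargs": {
  "deltas": [-24, 3, 0, 0, 0, 0, -48, 6, 0, 0, 0, 0, -70, 8, 0, 0, 0, 0, -88, 10, 0, 0, 0, 0, -100, 11, 0, 0, 0, 0]
}}

```text
time_s: 4.9
position: [0.4659, 0.1668, 0.101]
ee_rot: [0.025, 0.707, -0.025, 0.707]
wrist_force: [0.2, 0.3, -2.0]
gripper_width: 0.0409
```

```bash
python3 look.py 2
```

```text
scene red [([0.6911, -0.1485, 0.0887, 0.0305],), ([0.6546, 0.0236, 0.0693, 0.0216],)]
scene yellow [([0.4714, 0.1755, 0.1288, 0.0265],)]
scene green [([0.6462, -0.0326, 0.0694, 0.0206],)]
scene blue [([0.6658, 0.0908, 0.0695, 0.0216],)]
top red [([0.6916, -0.1498, 0.089, 0.0299],), ([0.6544, 0.0229, 0.0694, 0.0212],)]
top green [([0.6452, -0.0346, 0.0695, 0.0212],)]
top blue [([0.6651, 0.0893, 0.0695, 0.0214],)]
5.0 [0.46577339 0.16676466 0.10064444] 0.04060669062885043 [ 0.30497947 -0.17348132 -0.97880175]
```

View pics/scene2.png

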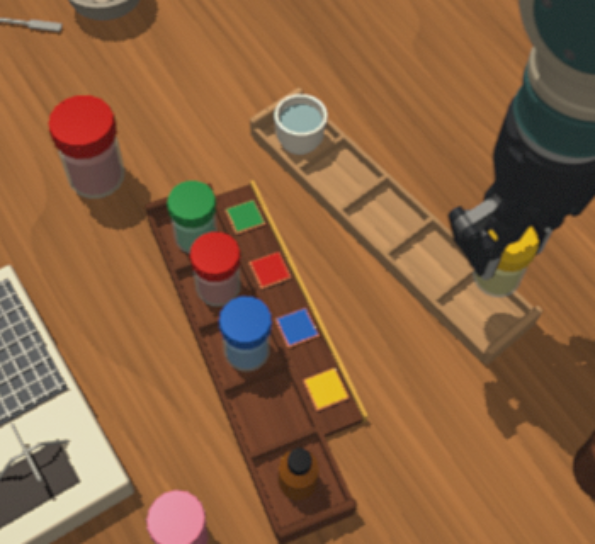

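{"fn": "play_rows", "kwargs": {
  "deltas": [2, 0, -15, 0, 0, 0, 2, 0, -30, 0, 0, 0, 2, 0, -43, 0, 0, 0, 2, 0, -51, 0, 0, 0, 2, 0, -55, 0, 0, 0]
}}

```text
time_s: 5.5
position: [0.4695, 0.1666, 0.0444]
ee_rot: [0.025, 0.707, -0.025, 0.706]
wrist_force: [-0.1, -1.0, -0.3]
gripper_width: 0.0407
```

{"fn": "play_rows", "kwargs": {
  "deltas": [0, 0, -1.5, 0, 0, 0, 0, 0, -3, 0, 0, 0, 0, 0, -4, 0, 0, 0, 0, 0, -4, 0, 0, 0]
}}

```text
time_s: 5.9
position: [0.4702, 0.1669, 0.0421]
ee_rot: [0.025, 0.706, -0.025, 0.707]
wrist_force: [-0.1, -0.0, 2.0]
gripper_width: 0.0411
```

```bash
python3 look.py 3
```

```text
scene red [([0.8197, -0.5286, 0.1416, 0.0061],), ([0.6928, -0.1485, 0.0886, 0.0303],), ([0.6548, 0.0242, 0.0693, 0.0217],)]
scene yellow [([0.4756, 0.1752, 0.07, 0.0262],)]
scene green [([0.6457, -0.0327, 0.0693, 0.0213],)]
scene blue [([0.6654, 0.0902, 0.0693, 0.0213],)]
top red [([0.6915, -0.1497, 0.0889, 0.03],), ([0.6544, 0.0227, 0.0695, 0.0215],)]
top green [([0.6451, -0.0346, 0.0695, 0.0214],)]
top blue [([0.6652, 0.0895, 0.0695, 0.0215],)]
6.0 [0.47015359 0.16689716 0.04205183] 0.04087927405435164 [-1.48350681 -0.01167328  2.55294933]
```

View pics/scene3.png

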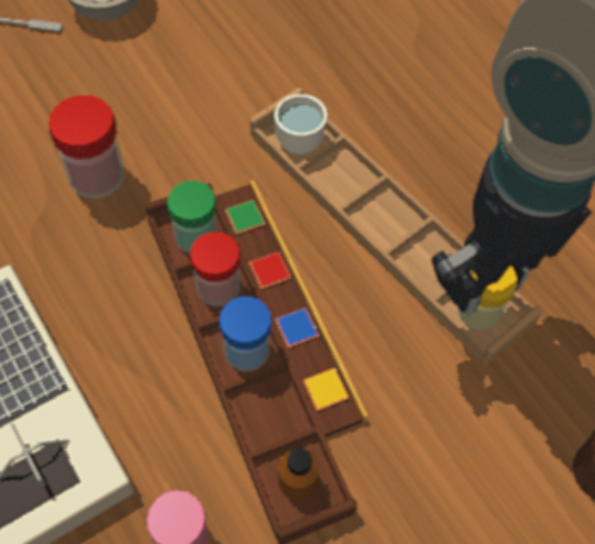

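{"fn": "play_rows", "kwargs": {
  "deltas": [0, 0, 0, 0, 0, 0, 0, 0, 0, 0, 0, 0, 0, 0, 0, 0, 0, 0, 0, 0, 0, 0, 0, 0, 0, 0, 0, 0, 0, 0],
  "gripper": 85
}}

```text
time_s: 6.5
position: [0.4695, 0.1667, 0.0412]
ee_rot: [0.025, 0.707, -0.025, 0.707]
wrist_force: [-1.0, 0.1, -0.2]
gripper_width: 0.0852
```

{"fn": "play_rows", "kwargs": {
  "deltas": [0, 0, 10, 0, 0, 0, 0, 0, 25, 0, 0, 0, 0, 0, 45, 0, 0, 0, 0, 0, 60, 0, 0, 0, 0, -4, 65, 0, 0, 0]
}}

```text
time_s: 7.0
position: [0.4713, 0.1632, 0.1088]
ee_rot: [0.025, 0.705, -0.024, 0.708]
wrist_force: [0.8, -0.5, 0.3]
gripper_width: 0.085
```

{"fn": "play_rows", "kwargs": {
  "deltas": [30, -11, 0, 0, 0, 0, 68, -25, 0, 0, 0, 0, 108, -41, 0, 0, 0, 0, 148, -56, 0, 0, 0, 0, 180, -68, 0, 0, 0, 0]
}}

```text
time_s: 7.5
position: [0.6516, 0.0934, 0.1061]
ee_rot: [0.025, 0.706, -0.025, 0.707]
wrist_force: [0.1, -0.7, -0.1]
gripper_width: 0.0852
```

{"fn": "play_rows", "kwargs": {
  "deltas": [15, -5, -4, 0, 0, 0, 15, -5, -20, 0, 0, 0, 15, -5, -40, 0, 0, 0, 15, -5, -56, 0, 0, 0, 15, -5, -66, 0, 0, 0]
}}

```text
time_s: 8.0
position: [0.6615, 0.09, 0.0374]
ee_rot: [0.025, 0.708, -0.025, 0.705]
wrist_force: [-0.0, 0.6, 0.0]
gripper_width: 0.0853
```

{"fn": "play_rows", "kwargs": {
  "deltas": [0, 0, 0, 0, 0, 0, 0, 0, 0, 0, 0, 0, 0, 0, 0, 0, 0, 0, 0, 0, 0, 0, 0, 0, 0, 0, 0, 0, 0, 0],
  "gripper": 30
}}

```text
time_s: 8.5
position: [0.6654, 0.0899, 0.0416]
ee_rot: [0.025, 0.706, -0.025, 0.707]
wrist_force: [-1.2, -0.2, 3.4]
gripper_width: 0.0407
```

```bash
python3 look.py 4
```

```text
scene red [([0.693, -0.1491, 0.0888, 0.0308],)]
scene yellow [([0.4696, 0.1671, 0.0692, 0.0218],)]
scene green [([0.6541, -0.0356, 0.0691, 0.0174],)]
scene blue [([0.6644, 0.1041, 0.0698, 0.0274],)]
top red [([0.6916, -0.15, 0.0889, 0.0301],), ([0.6542, 0.0227, 0.0696, 0.0212],)]
top green [([0.6451, -0.0345, 0.0695, 0.0213],)]
8.6 [0.66538428 0.08986686 0.04163448] 0.04090962032558658 [-1.55075994  0.46973641  5.26259746]
```

View pics/scene4.png

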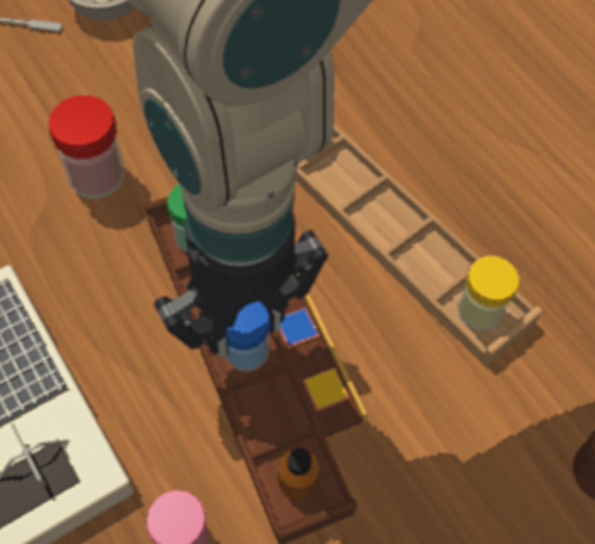

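{"fn": "play_rows", "kwargs": {
  "deltas": [0, 0, 7, 0, 0, 0, 0, 0, 20, 0, 0, 0, 0, 0, 35, 0, 0, 0, 0, 0, 50, 0, 0, 0, -6, 0, 60, 0, 0, 0]
}}

```text
time_s: 9.1
position: [0.6604, 0.0897, 0.103]
ee_rot: [0.025, 0.705, -0.025, 0.708]
wrist_force: [0.3, -0.0, -1.7]
gripper_width: 0.0408
```

{"fn": "play_rows", "kwargs": {
  "deltas": [-14, 1, 0, 0, 0, 0, -34, 3, 0, 0, 0, 0, -58, 5, 0, 0, 0, 0, -82, 7, 0, 0, 0, 0, -104, 9, 0, 0, 0, 0]
}}

```text
time_s: 9.6
position: [0.5531, 0.0988, 0.101]
ee_rot: [0.025, 0.707, -0.025, 0.707]
wrist_force: [-0.5, 0.8, -0.9]
gripper_width: 0.041
```

{"fn": "play_rows", "kwargs": {
  "deltas": [-22, 2, 0, 0, 0, 0, -44, 4, 0, 0, 0, 0, -62, 5, 0, 0, 0, 0, -74, 6, 0, 0, 0, 0, -79, 6, 0, 0, 0, 0]
}}

```text
time_s: 10.1
position: [0.4743, 0.1049, 0.1007]
ee_rot: [0.025, 0.707, -0.025, 0.707]
wrist_force: [-0.4, 0.5, -0.6]
gripper_width: 0.0407
```

{"fn": "play_rows", "kwargs": {
  "deltas": [0, 0, -15, 0, 0, 0, 0, 0, -30, 0, 0, 0, 0, 0, -43, 0, 0, 0, 0, 0, -51, 0, 0, 0, 0, 0, -55, 0, 0, 0]
}}

```text
time_s: 10.6
position: [0.4753, 0.1047, 0.0444]
ee_rot: [0.025, 0.707, -0.025, 0.706]
wrist_force: [-0.5, 0.3, -1.9]
gripper_width: 0.0406
```

{"fn": "play_rows", "kwargs": {
  "deltas": [0, 0, -1.5, 0, 0, 0, 0, 0, -3, 0, 0, 0, 0, 0, -4, 0, 0, 0, 0, 0, -5, 0, 0, 0, 0, 0, -5, 0, 0, 0]
}}

```text
time_s: 11.1
position: [0.4762, 0.1049, 0.0416]
ee_rot: [0.025, 0.706, -0.025, 0.707]
wrist_force: [-1.9, -0.9, 6.2]
gripper_width: 0.0405
```

```bash
python3 look.py 5
```

```text
scene red [([0.6921, -0.1482, 0.0888, 0.0301],), ([0.655, 0.0242, 0.0692, 0.0216],)]
scene yellow [([0.4702, 0.1671, 0.0692, 0.0215],)]
scene green [([0.6463, -0.0328, 0.0692, 0.0208],)]
scene blue [([0.4798, 0.1107, 0.0697, 0.0272],)]
top red [([0.6907, -0.1499, 0.0889, 0.0302],), ([0.6544, 0.0228, 0.0694, 0.0212],)]
top green [([0.6449, -0.0351, 0.0694, 0.0213],)]
11.2 [0.47618848 0.10486922 0.04160105] 0.04027861045441438 [-1.86692797 -0.77949854  6.21878781]
```

View pics/scene5.png

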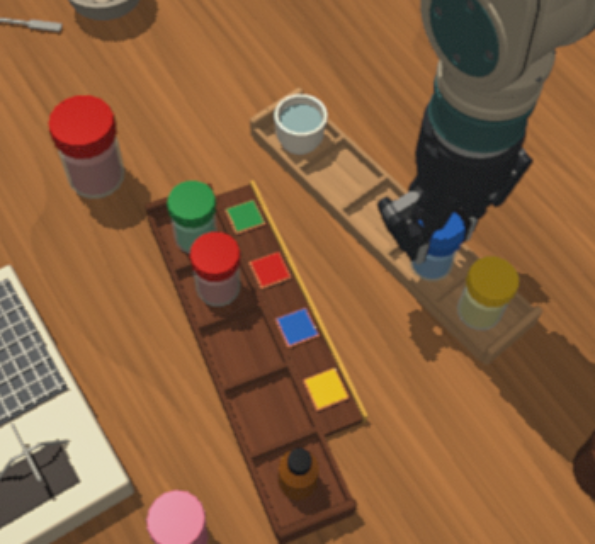

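{"fn": "play_rows", "kwargs": {
  "deltas": [0, 0, 0, 0, 0, 0, 0, 0, 0, 0, 0, 0, 0, 0, 0, 0, 0, 0, 0, 0, 0, 0, 0, 0, 0, 0, 0, 0, 0, 0],
  "gripper": 85
}}

```text
time_s: 11.7
position: [0.4756, 0.1047, 0.0402]
ee_rot: [0.025, 0.707, -0.025, 0.707]
wrist_force: [0.5, -0.1, -0.4]
gripper_width: 0.0846
```

{"fn": "play_rows", "kwargs": {
  "deltas": [0, 0, 10, 0, 0, 0, 0, 0, 25, 0, 0, 0, 0, 0, 45, 0, 0, 0, 0, 0, 60, 0, 0, 0, 0, 0, 66, 0, 0, 0]
}}

```text
time_s: 12.2
position: [0.4771, 0.1049, 0.1086]
ee_rot: [0.025, 0.705, -0.025, 0.708]
wrist_force: [-0.1, 0.9, -0.4]
gripper_width: 0.0847
```

{"fn": "play_rows", "kwargs": {
  "deltas": [30, -14, 0, 0, 0, 0, 68, -31, 0, 0, 0, 0, 108, -50, 0, 0, 0, 0, 148, -68, 0, 0, 0, 0, 172, -79, 0, 0, 0, 0]
}}

```text
time_s: 12.7
position: [0.6506, 0.0242, 0.1063]
ee_rot: [0.025, 0.706, -0.026, 0.707]
wrist_force: [-0.0, 0.4, 0.1]
gripper_width: 0.0847
```

{"fn": "play_rows", "kwargs": {
  "deltas": [7, -3, -4, 0, 0, 0, 7, -3, -20, 0, 0, 0, 7, -3, -40, 0, 0, 0, 7, -3, -56, 0, 0, 0, 7, -3, -66, 0, 0, 0]
}}

```text
time_s: 13.2
position: [0.6512, 0.0236, 0.0374]
ee_rot: [0.025, 0.709, -0.025, 0.705]
wrist_force: [0.2, -0.2, 0.5]
gripper_width: 0.0849
```

{"fn": "play_rows", "kwargs": {
  "deltas": [0, 0, 0, 0, 0, 0, 0, 0, 0, 0, 0, 0, 0, 0, 0, 0, 0, 0, 0, 0, 0, 0, 0, 0, 0, 0, 0, 0, 0, 0],
  "gripper": 30
}}

```text
time_s: 13.7
position: [0.6554, 0.0228, 0.0416]
ee_rot: [0.025, 0.706, -0.025, 0.707]
wrist_force: [-0.9, 0.0, 4.3]
gripper_width: 0.041
```

```bash
python3 look.py 6
```

```text
scene red [([0.6921, -0.1486, 0.0887, 0.0302],), ([0.6574, 0.0278, 0.0701, 0.0246],)]
scene yellow [([0.4703, 0.1664, 0.0692, 0.0217],)]
scene blue [([0.4765, 0.1049, 0.0693, 0.0213],)]
top red [([0.6912, -0.1494, 0.0889, 0.0299],)]
13.8 [0.65541625 0.02274509 0.04154692] 0.04106150366665261 [-0.78165753  0.01118183  5.4132586 ]
```

View pics/scene6.png

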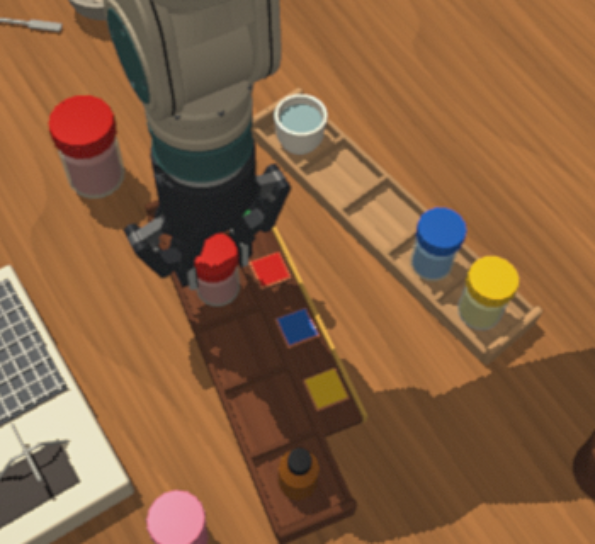

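{"fn": "play_rows", "kwargs": {
  "deltas": [0, 0, 7, 0, 0, 0, 0, 0, 20, 0, 0, 0, 0, 0, 35, 0, 0, 0, 0, 0, 50, 0, 0, 0, -6, 0, 60, 0, 0, 0]
}}

```text
time_s: 14.3
position: [0.6504, 0.0226, 0.103]
ee_rot: [0.025, 0.705, -0.025, 0.708]
wrist_force: [0.1, 0.5, -1.2]
gripper_width: 0.0409
```

{"fn": "play_rows", "kwargs": {
  "deltas": [-14, 2, 0, 0, 0, 0, -34, 4, 0, 0, 0, 0, -56, 7, 0, 0, 0, 0, -78, 10, 0, 0, 0, 0, -100, 12, 0, 0, 0, 0]
}}

```text
time_s: 14.8
position: [0.5474, 0.0349, 0.101]
ee_rot: [0.025, 0.707, -0.025, 0.707]
wrist_force: [-0.2, 1.4, -1.0]
gripper_width: 0.0407
```

{"fn": "play_rows", "kwargs": {
  "deltas": [-20, 3, 0, 0, 0, 0, -38, 6, 0, 0, 0, 0, -52, 8, 0, 0, 0, 0, -61, 9, 0, 0, 0, 0, -65, 9, 0, 0, 0, 0]
}}

```text
time_s: 15.3
position: [0.4828, 0.0438, 0.1006]
ee_rot: [0.025, 0.707, -0.025, 0.707]
wrist_force: [0.0, 0.1, -1.2]
gripper_width: 0.0411
```

{"fn": "play_rows", "kwargs": {
  "deltas": [0, 0, -15, 0, 0, 0, 0, 0, -30, 0, 0, 0, 0, 0, -43, 0, 0, 0, 0, 0, -51, 0, 0, 0, 0, 0, -55, 0, 0, 0]
}}

```text
time_s: 15.8
position: [0.4833, 0.0437, 0.0444]
ee_rot: [0.025, 0.707, -0.025, 0.706]
wrist_force: [0.3, -0.2, -1.0]
gripper_width: 0.0404
```

{"fn": "play_rows", "kwargs": {
  "deltas": [0, 0, -1.5, 0, 0, 0, 0, 0, -3, 0, 0, 0, 0, 0, -4, 0, 0, 0, 0, 0, -5, 0, 0, 0, 0, 0, -5, 0, 0, 0]
}}

```text
time_s: 16.3
position: [0.4842, 0.0437, 0.0415]
ee_rot: [0.025, 0.706, -0.025, 0.707]
wrist_force: [-1.7, 0.4, 5.8]
gripper_width: 0.041
```

```bash
python3 look.py 7
```

```text
scene red [([0.6916, -0.1487, 0.0887, 0.0304],), ([0.4886, 0.0484, 0.0696, 0.0279],)]
scene yellow [([0.4702, 0.1668, 0.0692, 0.0214],)]
scene green [([0.6459, -0.0327, 0.0692, 0.021],)]
scene blue [([0.4771, 0.1055, 0.0692, 0.0207],)]
top red [([0.6916, -0.1496, 0.0889, 0.03],)]
top yellow [([0.4706, 0.1672, 0.0695, 0.0205],)]
top green [([0.6449, -0.0346, 0.0694, 0.0214],)]
16.4 [0.48416185 0.04376717 0.04152036] 0.04099705698185478 [-2.14297963 -0.04467423  5.95134528]
```

View pics/scene7.png

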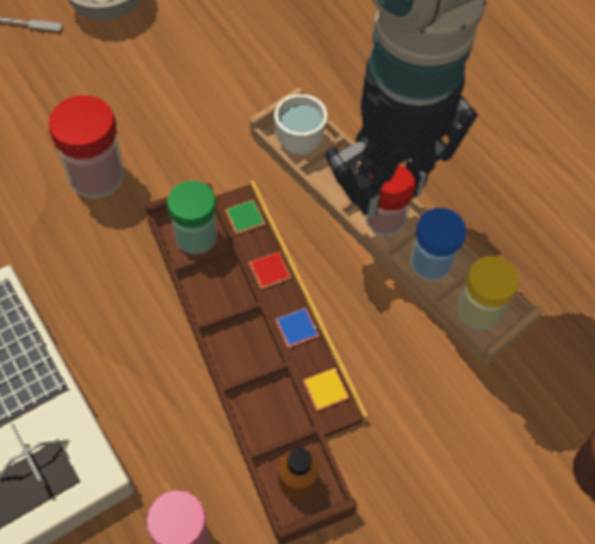

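{"fn": "play_rows", "kwargs": {
  "deltas": [0, 0, 0, 0, 0, 0, 0, 0, 0, 0, 0, 0, 0, 0, 0, 0, 0, 0, 0, 0, 0, 0, 0, 0, 0, 0, 0, 0, 0, 0],
  "gripper": 85
}}

```text
time_s: 16.9
position: [0.4836, 0.0437, 0.0402]
ee_rot: [0.025, 0.707, -0.025, 0.707]
wrist_force: [0.1, -0.2, 0.1]
gripper_width: 0.0852
```

{"fn": "play_rows", "kwargs": {
  "deltas": [0, 0, 10, 0, 0, 0, 0, 0, 25, 0, 0, 0, 0, 0, 45, 0, 0, 0, 0, 0, 60, 0, 0, 0, 0, 0, 66, 0, 0, 0]
}}

```text
time_s: 17.4
position: [0.4851, 0.0437, 0.1086]
ee_rot: [0.025, 0.705, -0.025, 0.708]
wrist_force: [0.8, -0.1, -0.5]
gripper_width: 0.0848
```

{"fn": "play_rows", "kwargs": {
  "deltas": [28, -14, 0, 0, 0, 0, 64, -31, 0, 0, 0, 0, 100, -49, 0, 0, 0, 0, 136, -66, 0, 0, 0, 0, 156, -76, 0, 0, 0, 0]
}}

```text
time_s: 17.9
position: [0.6425, -0.0338, 0.1063]
ee_rot: [0.025, 0.706, -0.026, 0.707]
wrist_force: [0.3, 0.3, -0.0]
gripper_width: 0.0851
```

{"fn": "play_rows", "kwargs": {
  "deltas": [5, -2, -4, 0, 0, 0, 5, -2, -20, 0, 0, 0, 5, -2, -40, 0, 0, 0, 5, -2, -56, 0, 0, 0, 5, -2, -66, 0, 0, 0]
}}

```text
time_s: 18.4
position: [0.6423, -0.0336, 0.0382]
ee_rot: [0.025, 0.708, -0.025, 0.705]
wrist_force: [-1.0, -0.2, 0.6]
gripper_width: 0.0847
```

{"fn": "play_rows", "kwargs": {
  "deltas": [0, 0, 0, 0, 0, 0, 0, 0, 0, 0, 0, 0, 0, 0, 0, 0, 0, 0, 0, 0, 0, 0, 0, 0, 0, 0, 0, 0, 0, 0],
  "gripper": 30
}}

```text
time_s: 18.9
position: [0.6454, -0.0344, 0.0416]
ee_rot: [0.025, 0.706, -0.025, 0.707]
wrist_force: [-1.0, 0.6, 4.2]
gripper_width: 0.0406
```

```bash
python3 look.py 8
```

```text
scene red [([0.6923, -0.149, 0.0887, 0.0303],), ([0.4845, 0.044, 0.0691, 0.0219],)]
scene yellow [([0.4703, 0.1671, 0.0691, 0.0212],)]
scene green [([0.6487, -0.0319, 0.0697, 0.0232],)]
scene blue [([0.4769, 0.1054, 0.0693, 0.0212],)]
top yellow [([0.4697, 0.1658, 0.0696, 0.0211],)]
top blue [([0.4765, 0.104, 0.0695, 0.0209],)]
19.0 [ 0.64542303 -0.03432605  0.04159052] 0.040740648188808536 [-1.44363198 -0.05172471  6.08695167]
```

View pics/scene8.png

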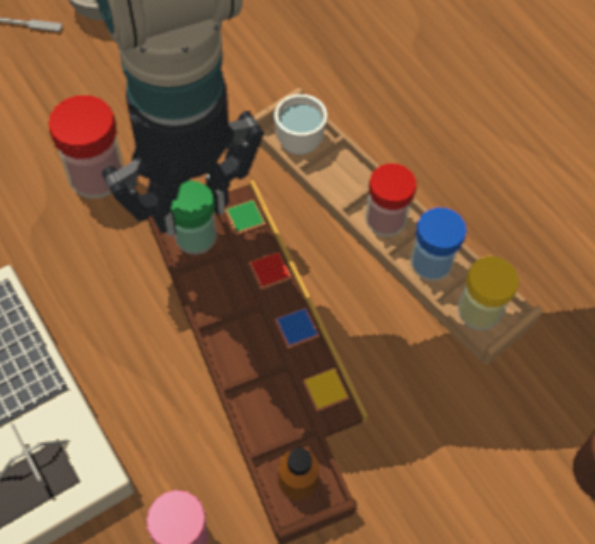

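{"fn": "play_rows", "kwargs": {
  "deltas": [0, 0, 7, 0, 0, 0, 0, 0, 20, 0, 0, 0, 0, 0, 35, 0, 0, 0, 0, 0, 50, 0, 0, 0, -6, 0, 60, 0, 0, 0]
}}

```text
time_s: 19.5
position: [0.6404, -0.0345, 0.103]
ee_rot: [0.025, 0.705, -0.025, 0.708]
wrist_force: [-0.3, -0.3, -1.3]
gripper_width: 0.0407
```

{"fn": "play_rows", "kwargs": {
  "deltas": [-14, 2, 0, 0, 0, 0, -32, 4, 0, 0, 0, 0, -52, 6, 0, 0, 0, 0, -72, 8, 0, 0, 0, 0, -92, 10, 0, 0, 0, 0]
}}

```text
time_s: 20.0
position: [0.5455, -0.0242, 0.1011]
ee_rot: [0.025, 0.706, -0.025, 0.707]
wrist_force: [-1.5, -0.2, -0.9]
gripper_width: 0.0406
```

{"fn": "play_rows", "kwargs": {
  "deltas": [-18, 2, 0, 0, 0, 0, -34, 4, 0, 0, 0, 0, -46, 5, 0, 0, 0, 0, -53, 6, 0, 0, 0, 0, -55, 6, 0, 0, 0, 0]
}}

```text
time_s: 20.5
position: [0.491, -0.0182, 0.1006]
ee_rot: [0.025, 0.707, -0.025, 0.707]
wrist_force: [-0.1, 0.7, -1.1]
gripper_width: 0.0407
```

{"fn": "play_rows", "kwargs": {
  "deltas": [0, 0, -15, 0, 0, 0, 0, 0, -30, 0, 0, 0, 0, 0, -43, 0, 0, 0, 0, 0, -51, 0, 0, 0, 0, 0, -55, 0, 0, 0]
}}

```text
time_s: 21.0
position: [0.4913, -0.0182, 0.0444]
ee_rot: [0.025, 0.707, -0.025, 0.706]
wrist_force: [0.0, -0.8, -0.5]
gripper_width: 0.0407
```

{"fn": "play_rows", "kwargs": {
  "deltas": [0, 0, -1.5, 0, 0, 0, 0, 0, -3, 0, 0, 0, 0, 0, -4, 0, 0, 0, 0, 0, -5, 0, 0, 0, 0, 0, -5, 0, 0, 0]
}}

```text
time_s: 21.5
position: [0.4922, -0.0184, 0.0416]
ee_rot: [0.025, 0.706, -0.025, 0.707]
wrist_force: [-2.3, 0.0, 5.8]
gripper_width: 0.0409
```

```bash
python3 look.py 9
```

```text
scene red [([0.6924, -0.149, 0.0887, 0.0307],), ([0.485, 0.0443, 0.0691, 0.0216],)]
scene yellow [([0.4702, 0.1667, 0.0691, 0.0217],)]
scene green [([0.4951, -0.0125, 0.0695, 0.0237],)]
scene blue [([0.4774, 0.1055, 0.0692, 0.0209],)]
top red [([0.6916, -0.1494, 0.0889, 0.03],), ([0.4843, 0.0439, 0.0695, 0.0208],)]
top yellow [([0.4698, 0.1658, 0.0695, 0.0211],)]
top blue [([0.4761, 0.104, 0.0694, 0.021],)]
21.6 [ 0.49218851 -0.01837411  0.04157255] 0.04099150432847752 [-1.26562579 -0.61996747  5.46599094]
```

View pics/scene9.png

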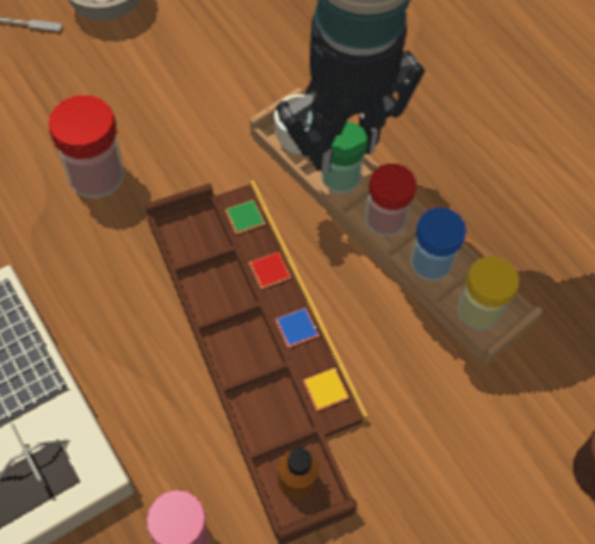

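{"fn": "play_rows", "kwargs": {
  "deltas": [0, 0, 0, 0, 0, 0, 0, 0, 0, 0, 0, 0, 0, 0, 0, 0, 0, 0, 0, 0, 0, 0, 0, 0, 0, 0, 0, 0, 0, 0],
  "gripper": 85
}}

```text
time_s: 22.1
position: [0.4916, -0.0182, 0.0403]
ee_rot: [0.025, 0.707, -0.025, 0.707]
wrist_force: [-1.1, 0.9, -0.2]
gripper_width: 0.085
```

{"fn": "play_rows", "kwargs": {
  "deltas": [0, 0, 10, 0, 0, 0, 0, 0, 25, 0, 0, 0, 0, 0, 55, 0, 0, 0, 0, 0, 95, 0, 0, 0, 0, 0, 130, 0, 0, 0]
}}

```text
time_s: 22.6
position: [0.4916, -0.0182, 0.1725]
ee_rot: [0.025, 0.706, -0.025, 0.707]
wrist_force: [1.2, 1.2, -1.1]
gripper_width: 0.085
```

{"fn": "play_rows", "kwargs": {
  "deltas": [0, -20, 10, 0, 0, 0, 0, -55, 20, 0, 0, 0, 0, -95, 20, 0, 0, 0, 0, -135, 20, 0, 0, 0, 0, -165, 20, 0, 0, 0]
}}

```text
time_s: 23.1
position: [0.4917, -0.1854, 0.1914]
ee_rot: [0.025, 0.706, -0.026, 0.707]
wrist_force: [0.2, -0.2, 0.9]
gripper_width: 0.0848
```

```bash
python3 look.py 10
python3 - <<'E'
from h import *
O=np.array([480.,74.8]);a=np.radians(7.54);X=np.array([np.cos(a),np.sin(a)]);L=np.array([-X[1],X[0]])
for n in("scene","top"):
    for k,v in lids(n,np.load(n+"_p1.npy"),np.load(n+"_d1.npy")).items():
        for c,_ in v:
            q=c[:2]*1000-O;print(n,k,(q@X).round(1),(q@L).round(1),c[2])
E
```

```text
scene red [([0.6917, -0.1489, 0.0888, 0.0305],), ([0.4844, 0.0439, 0.069, 0.0214],)]
scene yellow [([0.4697, 0.1663, 0.0692, 0.0221],)]
scene green [([0.4932, -0.0166, 0.069, 0.0205],)]
scene blue [([0.477, 0.1053, 0.0692, 0.0207],)]
top red [([0.6912, -0.1497, 0.0889, 0.0298],), ([0.484, 0.0433, 0.0696, 0.0209],)]
top yellow [([0.4702, 0.1657, 0.0695, 0.0209],)]
top green [([0.4926, -0.0187, 0.0695, 0.0204],)]
top blue [([0.4763, 0.1039, 0.0696, 0.0209],)]
23.2 [ 0.49211235 -0.1867314   0.19127016] 0.085397019158013 [ 0.06160994  1.3050127  -0.36212707]
scene red 183.9 -242.2 0.0801
scene red 0.3 -31.2 0.0691
scene yellow 1.8 92.1 0.0692
scene green 1.1 -92.3 0.069
scene blue 1.0 30.6 0.0692
top red -0.2 -31.8 0.0696
top yellow 2.2 91.4 0.0696
top green 0.2 -94.3 0.0695
top blue 0.2 29.3 0.0696
```

View pics/scene10.png

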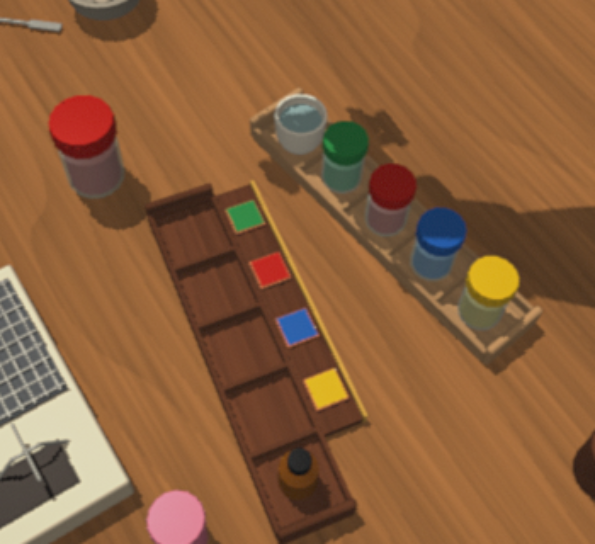

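All four jars stand upright in their cells, within about 2 mm of the cell centres, and the robot is clear of everything.

```bash
python3 -c "
from rig import arm;print(arm.finish_job())"
```

```text
the job is handed in; nothing more can be done
None
```

I moved the four jars from the storage rack to the bench rack. Left to right they now stand yellow, blue, red, green, the same order the sample tiles show. I handed the job in at about 23 s of the 88 s allowed; no verdict was reported.

In the last pictures from both cameras, each jar stood upright in its own cell. The axes were within about 2.2 mm of the cell centres in x and y (limit 12 mm). The lid tops were at the same height as they had been in the storage rack, to within 1 mm, so the jars are down on the cell floors.

The gripper was open, about 0.17 m to the side of the nearest jar and higher than the jars. The large red jar and the pink look-alike were left alone. The two cameras disagreed by at most 2 mm (on the green jar), and no check failed.

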